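# Make up a polling-site kit on its blue base

## Robot

A 6-joint arm with a two-finger parallel gripper is mounted at the origin on the work surface. World frame = base frame: x ahead of the robot, y to its left, z up, the work surface at z = 0. Lengths are in mm, angles in rad, forces in N, time in s.
With the tool pointing down it reaches from about 275 to 750 mm from the base axis. Payload 10.2 kg.
Tool frame: the origin (TCP) lies on the mounting face of the last link; the fingertips stand 166 mm ahead of it and the grasp point (between the pads) lies 147 mm ahead of it (robot.tips_ahead is the distance from the TCP to the fingertips, in mm); y points along the fingers, z is the direction in which the jaws open and shut, and the axes are right-handed (so a half turn about y gives the same grasp; the last joint's range is limited). The gripper opens to 88 mm and grips with 3 to 60 N. Pads are 18 mm wide; open, the fingers measure 123 mm over their backs; the gripper's body (75 mm by 187 mm) begins 45 mm behind the grasp point.
Start: joints at [1.041, 0.313, 1.498, -0, 1.331, -0.223], TCP at [158.568, 500.488, 404.72] pointing down, gripper open.
Joint ranges: [-2.94, 2.94], [-0.97, 2.17], [0.19, 2.56], [-1.23, 4.37], [0.02, 3.11], [-2.88, 2.88]. Speed limits (rad/s): [2.39, 2.39, 3.01, 3.14, 3.14, 3.14].

## Interface

Orientations are given as a unit quaternion [x, y, z, w].
In Python, from cell import status, get_image, camera_params, workorder, spotter, robot gives the robot as it stands. The module is installed in compiled form; this text tells all that it offers.
- The arm moves only by the shell command python3 -m jog 'ROWS' [FORCE]. ROWS is JSON, one flat list of numbers, 5 for each row, row after row: the opening, from -1 (shut) to 1 (fully open), then the shift along the tool's x, y, z in mm, then the turn about the tool's y in degrees. In form: [gripper, tx, ty, tz, turn, gripper, tx, ty, tz, turn, ...]. A call has 1 to 5 rows; each row is the pose to reach, as a shift and turn from the pose commanded when the call began, along the tool's axes at that moment; what a row does not reach only later rows make up. A row lasts 1/12 s, in which the tool goes at most 41.7 mm and 7.16 degrees, less where a joint would pass 70% of its speed; a pose out of reach is approached as far as the arm can. A call with a gripper value outside its range is refused whole. The fingers move at their own pace and stop on an object; FORCE is the grip in N (left out, the last holds). Time passes only in rows, so rows that repeat a pose let the fingers close. It gives the time, the measured TCP pose, the force and the opening at its end, in the units of the state.
- status.get_obs(): the state, without advancing time (a new reading comes with each control period).
- get_image(name): name is "scene" or "top"; returns (picture, depth): 480x640x3 uint8, blue, green, red; 480x640 float32, mm along the optical axis (not along the pixel's ray), 0 where there is no reading.
- camera_params(name): a dict with "camera_matrix" (3x3 intrinsics, pixels), "rvec" (rotation vector, rad) and "tvec" (3), from world to camera coordinates, as OpenCV has them. Camera axes: x right, y down, z forward; pixel columns grow to the right and rows downward; lengths in mm; the calibration is good to about 2 mm. A picture is of the moment at which its call begins. camera_params takes no time and is no camera call.
- workorder.hand_in(): hands the job in, once; it reports no verdict.
Trained networks look in the newest picture that a camera, given by its name, has taken for a name from the list of things; names that differ only in an ending like _2 or _b are one class to them, and where a whole thing is asked for, a point or a joint stands for the part that bears it (a point fixed in the world has none). Each returns a list of dicts, best first, with "score" (0 to 1); they miss things now and then, are a little off and sometimes report something else, mostly with a low value. They report only what shows in the picture. A call takes as long as a camera call.
- spotter.search_frame(camera, query): "xy" ([column, row] as shares, 0 to 1, of the picture: columns of its width, rows of its height, amid what is visible of it).
- spotter.outline_of(camera, query): "pixels" (480x640 bool, what is visible of it) and "xy" ([column, row] as shares, 0 to 1, of the picture: columns of its width, rows of its height, amid what is visible of it).
The state is a dict: "clock": time; "joint_positions": joint angles; "qvel": joint speeds; "effort": joint torques, N m; "eef_pos": TCP position; "eef_rot": TCP orientation; "contact_force": force on the tool from outside, world axes, zero at the start; "wrist_torque": the same for the moment, N m; "opening": opening from 0.0 (shut) to 1.0 (fully open).
Only numpy, scipy, OpenCV 4.12 (cv2) and the standard library are available. Lean on these libraries where they do the work, as an engineer would, in place of code of your own. Each camera call takes 0.05 s, during which the arm holds its last target.

## Task

Make up the kit as one stack on the blue base (not the orange one), in this order: set the black case on the base between its corner stops, set the green tote squarely on the case, stand the red canister upright inside the tote, then close the tote with the blue lid so that it sits fully down. Each layer should lie flat and be centred and lined up lengthwise with the one below (either way round). Leave the tape roll, the white bottle and the cardboard carton where they are.

Things in the scene. Friction and masses are not known exactly. Their poses are not given: they have to be found in the camera images.
- base_blue: The kit's base: blue rectangular deck 142 x 92 mm on four feet, fixed to the table. Origin at the table surface under its centre, x along the length (142), z up. The flat deck, with a dark patch in its middle, is 20 mm above the origin. An L-shaped stop at each corner rises 10 mm above the deck (arms 22 mm long, 5 mm thick), leaving 130 x 80 mm clear between the stops.
- base_orange: Another crew's base, same shape and size as the blue one but orange, fixed to the table; not used. Origin as for the blue one.
- case: Closed black hard case, 112 (x) x 62 (y) x 32 (z) mm, 0.3 to 0.65 kg, flat top with two grey bands and a white label. Lies flat on the table. Origin at the centre of its underside, x along the length, z up.
- tote: Open-topped green tote with a blue band round the rim and black straps, 112 (x) x 64 (y) x 48 (z) mm outside, walls and floor 4 mm (inside 104 x 56 x 44 deep), rigid, 0.15 to 0.3 kg. Stands on the table, flat underside. Origin at the centre of its underside, x along the length, z up.
- canister: Red closed canister with a small white dot on top, upright cylinder, diameter 30 mm, 36 mm high, 0.06 to 0.11 kg. Origin at the centre of its underside, z up along its axis.
- lid: Blue lid of the tote, 0.1 to 0.2 kg, lying plug down: plate 118 (x) x 70 (y) x 5 mm; below it a centred plug 96 x 48 x 5 mm that enters the tote with 4 mm to spare all round; on top a centred black bar handle 56 (x) x 12 (y) x 32 mm high. Origin at the centre of the plug's underside: plate at 5 to 10 mm, handle at 10 to 42 mm. Closed, its origin is 43 mm above the tote's.
- tape_roll: Bystander: brown tape roll lying flat, 90 mm outside diameter, 24 mm high. Origin at the centre of its underside.
- white_bottle: Bystander: white bottle with a blue cap, 56 mm diameter, 120 mm tall, standing. Origin at the centre of its underside.
- carton: Bystander: small closed cardboard carton 100 x 70 x 60 mm. Origin at the centre of its underside.

How it is judged (in metres and radians):
On the way, in this order (a step that is already met when the one before it is completed fails the run):
1. the black case lies on the blue base, between the stops, released (horizontal distance between case and base_blue below 0.014 m and z of case in the frame of base_blue between 0.017 and 0.023 m and angle between case's own z axis and vertical below 0.08 rad and angle between the x axis of case and the x axis of base_blue, either way round below 0.2 rad and contact force between the fingers and case below 0.3 N and linear speed of case below 0.03 m/s), for 0.2 s.
2. the green tote stands on the case, released (horizontal distance between case and base_blue below 0.014 m and z of case in the frame of base_blue between 0.017 and 0.023 m and angle between each of case, tote's own z axis and vertical below 0.08 rad and angle between the x axis of case and the x axis of base_blue, either way round below 0.2 rad and horizontal distance between tote and case below 0.015 m and z of tote in the frame of case between 0.029 and 0.035 m and angle between the x axis of tote and the x axis of case, either way round below 0.2 rad and contact force between the fingers and tote below 0.3 N and linear speed of tote below 0.03 m/s), for 0.2 s.
3. the red canister stands upright in the tote, released (horizontal distance between case and base_blue below 0.014 m and z of case in the frame of base_blue between 0.017 and 0.023 m and angle between each of case, tote's own z axis and vertical below 0.08 rad and angle between the x axis of case and the x axis of base_blue, either way round below 0.2 rad and horizontal distance between tote and case below 0.015 m and z of tote in the frame of case between 0.029 and 0.035 m and angle between the x axis of tote and the x axis of case, either way round below 0.2 rad and z of canister in the frame of tote between 0.001 and 0.008 m and horizontal distance between canister and tote below 0.045 m and angle between canister's own z axis and vertical below 0.15 rad and contact force between the fingers and canister below 0.3 N and linear speed of canister below 0.03 m/s), for 0.2 s.
4. the lid closes the tote, released (horizontal distance between case and base_blue below 0.014 m and z of case in the frame of base_blue between 0.017 and 0.023 m and angle between each of case, tote, lid's own z axis and vertical below 0.08 rad and angle between the x axis of case and the x axis of base_blue, either way round below 0.2 rad and horizontal distance between tote and case below 0.015 m and z of tote in the frame of case between 0.029 and 0.035 m and angle between the x axis of tote and the x axis of case, either way round below 0.2 rad and z of canister in the frame of tote between 0.001 and 0.008 m and horizontal distance between canister and tote below 0.045 m and angle between canister's own z axis and vertical below 0.15 rad and horizontal distance between lid and tote below 0.01 m and z of lid in the frame of tote between 0.04 and 0.046 m and angle between the x axis of lid and the x axis of tote, either way round below 0.2 rad and contact force between the fingers and lid below 0.3 N and linear speed of lid below 0.03 m/s), for 0.2 s.
At the end, for the whole second after the job is handed in: Case flat on the blue deck (centre within 14 mm), tote flat on the case (within 15 mm), canister upright (8 deg) on the tote floor, lid flat on the rim, plug inside (within 10 mm); layers lined up within 11 deg, heights within 3 mm; all released and at rest (all of step 4 and contact force between the fingers and case below 0.3 N and linear speed of each of case, tote, canister below 0.03 m/s and contact force between the fingers and tote below 0.3 N and contact force between the fingers and canister below 0.3 N); the robot touches nothing.
It fails at once if the tape roll is displaced by more than 30 mm (distance of tape_roll from where it was at the start of the episode above 0.03 m).
It fails at once if the white bottle is displaced by more than 30 mm (distance of white_bottle from where it was at the start of the episode above 0.03 m).
It fails at once if the carton is displaced by more than 30 mm (distance of carton from where it was at the start of the episode above 0.03 m).
It also fails if it takes over 118 s, if anything falls off the work surface, if the arm or the gripper's body presses on something with over 40 N, if the wrist force passes 120 N, or if a joint passes its speed limit or range.

## Working session

There is one attempt and no reset: what is moved stays moved. The work goes in short steps, Python scripts to look and compute and a shell command to move; the robot and the scene stay as the last step left them, time stands still between calls to the robot, and variables do not carry over. Pictures are saved under pics/ and viewed, and the job is handed in when it is done.

```bash
mkdir -p pics; cat > h.py <<'E'
import numpy as np, cv2
from cell import status, get_image, camera_params, workorder, spotter, robot
from scipy.spatial.transform import Rotation as R
def cam(n):
    p=camera_params(n); return np.array(p["camera_matrix"]),cv2.Rodrigues(np.array(p["rvec"],float))[0],np.array(p["tvec"],float).ravel()
def cloud(n,depth):
    K,Rm,t=cam(n); v,u=np.mgrid[0:480,0:640]
    d=depth.astype(float); P=np.stack([(u-K[0,2])*d/K[0,0],(v-K[1,2])*d/K[1,1],d],-1)
    return (P-t)@Rm
E
python3 - <<'E'
from h import *
for n in("scene","top"):
    im,d=get_image(n); cv2.imwrite(f"pics/{n}0.png",im)
    K,Rm,t=cam(n); print(n,(-Rm.T@t).round(),Rm[2].round(2))
s=status.get_obs(); print(s)
print(R.from_quat(s["eef_rot"]).as_matrix().round(3), robot.tips_ahead)
E
```

```text
scene [1045. -472.  829.] [-0.43  0.46 -0.78]
top [ 386.    6. 1468.] [ 0.17 -0.01 -0.99]
{'clock': 0.1, 'joint_positions': array([ 1.04059306e+00,  3.13377799e-01,  1.49830634e+00,  7.33033996e-06,
        1.33098274e+00, -2.23375613e-01]), 'qvel': array([-0.00029404, -0.00293234,  0.00026147,  0.00040631,  0.00058168,
        0.00030262]), 'effort': array([ 1.86057907e-03, -4.02809966e+01, -2.52644634e+01,  6.95468718e-02,
        3.41768714e-02, -2.73814413e-05]), 'eef_pos': array([158.5555317 , 500.46027511, 404.24712831]), 'eef_rot': array([ 0.69915396, -0.10819761,  0.10791344, -0.6984495 ]), 'contact_force': array([-0.14281761, -0.272416  ,  0.49177059]), 'wrist_torque': array([ 0.00416974, -0.05267077, -0.0046048 ]), 'opening': 1.0005570971625266}
[[ 0.953 -0.001  0.302]
 [-0.302 -0.001  0.953]
 [-0.    -1.    -0.001]] 166.0
```

View pics/scene0.png

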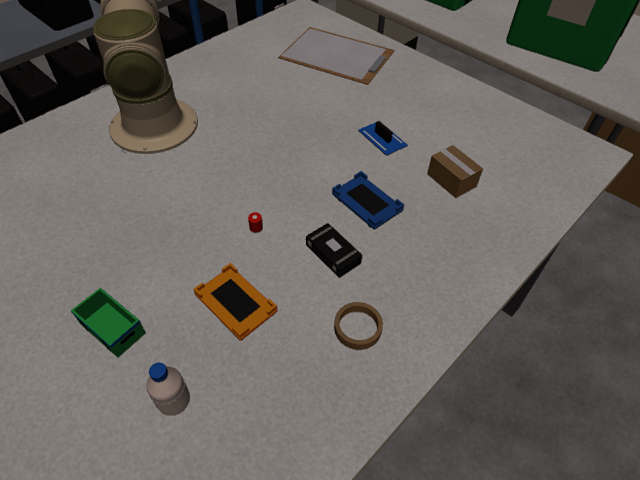

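View pics/top0.png

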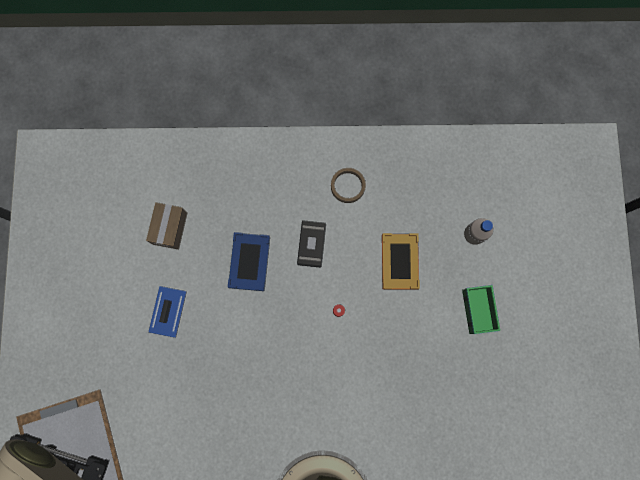

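```bash
cat >> h.py <<'E'
H={'base_blue':(20,30),'base_orange':(20,30),'case':(32,32),'tote':(48,48),'canister':(36,36),'lid':(10,42),'tape_roll':(24,24),'white_bottle':(120,120),'carton':(60,60)}
def look(names,cams=("top","scene"),tag=None,zr={}):
    for n in cams:
        im,d=get_image(n); P=cloud(n,d)
        if tag: cv2.imwrite(f"pics/{n}_{tag}.png",im)
        for q in names:
            r=spotter.outline_of(n,q)
            if not r: print(n,q,"none"); continue
            for o in r[:2]:
                if o["score"]<.3: continue
                m=o["pixels"]&(d>0); X=P[m]; z=X[:,2]
                lo,hi=zr.get(q,(H[q][0]-6,H[q][0]+6))
                s=X[(z>lo)&(z<hi)]
                if len(s)<8: print(n,q,o["score"],"few",len(s),np.percentile(z,[5,50,95]).round()); continue
                (cx,cy),(w,h),a=cv2.minAreaRect(s[:,:2].astype(np.float32))
                if w<h: w,h,a=h,w,a+90
                a=(a+90)%180-90
                print(n,q,round(o["score"],2),"c",round(cx,1),round(cy,1),"wh",round(w),round(h),"ang",round(a,1),"zmed",np.median(s[:,2]).round(1),"n",len(s),"mean",s[:,:2].mean(0).round(1), "z95",np.percentile(z,[5,50,95]).round())
E
python3 - <<'E'
from h import *
look(list(H))
E
```

```text
top base_blue 0.65 c 584.1 176.1 wh 142 92 ang -5.8 zmed 19.2 n 1790 mean [583.3 175.4] z95 [14. 19. 28.]
top base_orange 0.78 c 579.9 -206.0 wh 142 92 ang -1.9 zmed 19.3 n 1788 mean [ 579.1 -205.7] z95 [14. 19. 27.]
top case 0.9 c 626.2 17.5 wh 109 61 ang -6.9 zmed 31.2 n 934 mean [625.9  17.7] z95 [25. 31. 36.]
top tote 0.89 c 454.9 -400.2 wh 112 67 ang 6.8 zmed 46.8 n 280 mean [ 453.7 -399.3] z95 [-1.  7. 49.]
top canister 0.6 c 457.3 -48.7 wh 25 25 ang 89.0 zmed 34.9 n 89 mean [457.5 -47.5] z95 [30. 35. 39.]
top lid 0.69 c 461.8 381.0 wh 117 72 ang -12.1 zmed 8.9 n 1047 mean [461.3 380.1] z95 [ 4.  9. 40.]
top tape_roll 0.65 c 779.8 -77.7 wh 88 87 ang 35.6 zmed 22.9 n 297 mean [780.6 -77.5] z95 [ 6. 22. 27.]
top white_bottle 0.69 c 648.9 -400.0 wh 23 22 ang -18.0 zmed 119.4 n 86 mean [ 649.1 -400.1] z95 [ 15.  80. 120.]
top carton 0.77 c 675.5 381.8 wh 100 70 ang -10.5 zmed 58.8 n 1033 mean [674.5 381.4] z95 [24. 58. 63.]
top carton 0.55 few 0 [14. 19. 28.]
scene base_blue 0.92 c 586.6 175.8 wh 145 94 ang -5.5 zmed 20.2 n 1816 mean [588.9 173.4] z95 [16. 20. 29.]
scene base_orang
[... 152 characters left out ...]
6 ang 6.3 zmed 47.6 n 580 mean [ 463.7 -402.1] z95 [ 2. 16. 49.]
scene tote 0.35 c 463.6 379.1 wh 47 12 ang -11.0 zmed 42.8 n 32 mean [463.5 379.3] z95 [ 6. 11. 41.]
scene canister 0.58 c 461.0 -48.7 wh 29 28 ang 39.3 zmed 36.0 n 131 mean [462.  -49.3] z95 [ 6. 32. 38.]
scene lid 0.9 c 463.2 380.0 wh 120 70 ang -10.8 zmed 10.1 n 567 mean [470.1 371.2] z95 [ 8. 11. 41.]
scene tape_roll 0.83 c 783.3 -79.1 wh 90 85 ang -50.7 zmed 23.6 n 594 mean [785.2 -80.5] z95 [ 6. 22. 26.]
scene white_bottle 0.78 c 653.0 -401.9 wh 26 25 ang -35.3 zmed 120.0 n 249 mean [ 653.8 -402.3] z95 [  6.  78. 121.]
scene carton 0.64 c 677.3 380.8 wh 103 74 ang -12.9 zmed 59.8 n 955 mean [679.6 378.9] z95 [ 6. 55. 62.]
```

```bash
cat >> h.py <<'E'
def go(x,y,tipz,yaw):
    s=status.get_obs(); M=R.from_quat(s["eef_rot"]).as_matrix(); p=s["eef_pos"]
    d=M.T@(np.array([x,y,tipz+166.])-p); cur=np.degrees(np.arctan2(M[1,0],M[0,0]))
    print("t",round(s["clock"],2),"pos",p.round(1),"yaw",round(cur,1),"tilt",np.degrees(np.arccos(-M[2,1])).round(2),"open",round(s["opening"],3),"F",s["contact_force"].round(1))
    print("shift",d.round(1),"norm",np.linalg.norm(d).round(),"turn",round((cur-yaw+90)%180-90,1))
E
python3 -c "
from h import *
go(627,17.3,120,-6.9)"
```

```text
t 1.1 pos [158.6 500.5 404.7] yaw -17.6 tilt 0.0 open 1.003 F [-0.2 -0.7 -0.7]
shift [ 592.5  118.7 -319.2] norm 683.0 turn -10.7
```

```bash
python3 -m jog '[1,592,0,-319,-10.7,1,592,0,-319,-10.7,1,592,0,-319,-10.7,1,592,0,-319,-10.7,1,592,0,-319,-10.7]' 30;  python3 -c "
from h import *
go(627,17.3,120,-6.9)"
```

```text
clock: 1.52
eef_pos: [301.4, 352.6, 404.9]
eef_rot: [-0.706, 0.042, -0.042, 0.706]
contact_force: [-0.3, 0.7, 0.3]
opening: 0.998
t 1.52 pos [301.4 352.6 404.9] yaw -6.8 tilt 0.03 open 0.998 F [-0.3  0.7  0.3]
shift [ 363.2  119.  -294.2] norm 482.0 turn 0.1
```

```bash
python3 -m jog '[1,363,119,-294,0.1,1,363,119,-294,0.1,1,363,119,-294,0.1,1,363,119,-294,0.1,1,363,119,-294,0.1]' >/dev/null;  python3 -c "
from h import *
go(627,17.3,120,-6.9)"
```

```text
t 1.93 pos [442.1 207.5 353. ] yaw -7.0 tilt 0.03 open 0.998 F [0.1 0.4 0.8]
shift [ 206.6   67.1 -166.3] norm 274.0 turn -0.1
```

```bash
python3 -m jog '[1,203,68,-166,0,1,203,68,-166,0,1,203,68,-166,0,1,203,68,-166,0,1,203,68,-166,0]' >/dev/null;  python3 -c "
from h import *
go(627,17.3,120,-6.9)"
```

```text
t 2.35 pos [581.6  61.8 300.5] yaw -7.0 tilt 0.01 open 1.003 F [ 0.7 -0.  -0.1]
shift [ 50.4  14.5 -38.6] norm 65.0 turn -0.1
```

```bash
python3 -m jog '[1,50.4,14.5,-38.6,-0.1,1,50.4,14.5,-38.6,-0.1,1,50.4,14.5,-38.6,-0.1,1,50.4,14.5,-38.6,-0.1,1,50.4,14.5,-38.6,-0.1]' >/dev/null;  python3 -c "
from h import *
go(627,17.3,5,-6.9)"
```

```text
t 2.77 pos [625.5  19.8 286.6] yaw -6.8 tilt 0.03 open 1.001 F [-0.4  0.6  0. ]
shift [  1.9 115.6  -2.3] norm 116.0 turn 0.1
```

```bash
python3 -m jog '[1,1.9,50,-2.3,0.1,1,1.9,85,-2.3,0.1,1,1.9,105,-2.3,0.1,1,1.9,115,-2.3,0.1,1,1.9,115.6,-2.3,0.1]' >/dev/null;  python3 -c "
from h import *
go(627,17.3,5,-6.9)
look(['case'],tag='c1')"
```

```text
t 3.18 pos [626.8  17.7 169.8] yaw -6.9 tilt 0.16 open 1.003 F [-0.3  0.5  0.2]
shift [ 0.2 -1.2 -0.3] norm 1.0 turn -0.0
top case 0.56 c 584.5 176.3 wh 140 90 ang -5.6 zmed 28.4 n 127 mean [583.2 180.1] z95 [13. 19. 27.]
scene case 0.63 c 631.8 16.9 wh 109 63 ang -6.9 zmed 31.9 n 834 mean [651.1  13.6] z95 [ 7. 31. 34.]
```

View pics/scene_c1.png

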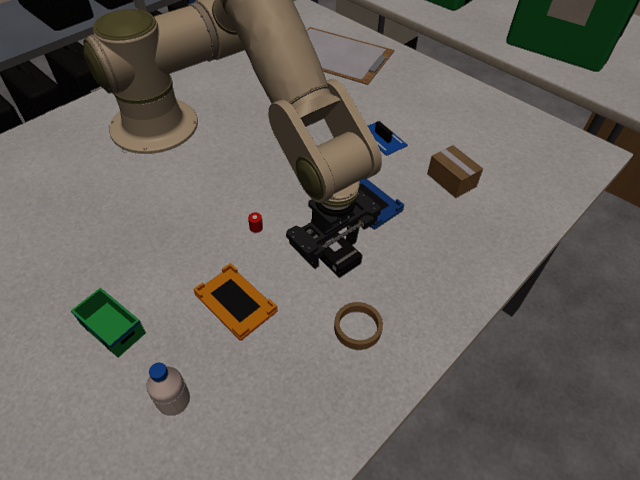

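The gripper straddles the black case around pixel (335, 245). Next I close on it.

```bash
for i in 1 2; do :; done; python3 -m jog '[-1,0,0,0,0,-1,0,0,0,0,-1,0,0,0,0,-1,0,0,0,0,-1,0,0,0,0]' 30; python3 -m jog '[-1,0,0,0,0,-1,0,0,0,0,-1,0,0,0,0,-1,0,0,0,0,-1,0,0,0,0]' 30; python3 -m jog '[-1,0,-15,0,0,-1,0,-45,0,0,-1,0,-80,0,0,-1,0,-80,0,0,-1,0,-80,0,0]'; python3 -c "
from h import *
go(585.2,176,100,-5.7)"
```

```text
clock: 3.8
eef_pos: [627.6, 17.1, 171.5]
eef_rot: [-0.705, 0.043, -0.043, 0.706]
contact_force: [0.7, 4.5, 3.9]
opening: 0.702
clock: 4.22
eef_pos: [627.6, 17.1, 171.5]
eef_rot: [-0.706, 0.043, -0.043, 0.706]
contact_force: [-0.5, 4.2, 5.6]
opening: 0.699
clock: 4.63
eef_pos: [627.4, 16.4, 251.1]
eef_rot: [0.706, -0.043, 0.043, -0.706]
contact_force: [0.1, 0.3, -8.4]
opening: 0.702
t 4.63 pos [627.4  16.4 251.1] yaw -7.0 tilt 0.07 open 0.702 F [ 0.1  0.3 -8.4]
shift [-61.3 -15.  153.3] norm 166.0 turn -1.3
```

```bash
python3 -m jog '[-1,-15,0,35,-0.3,-1,-30,0,75,-0.7,-1,-46,0,115,-1,-1,-61,0,153,-1.3,-1,-61,0,153,-1.3]' >/dev/null; python3 -m jog '[-1,0,0,0,0,-1,0,0,0,0]' >/dev/null; python3 -c "
from h import *
go(585.2,176,25.5,-5.7)
look(['case','base_blue'],tag='c2',zr={'case':(101,121)})"
```

```text
t 5.22 pos [585.2 175.6 248.7] yaw -5.7 tilt 0.22 open 0.7 F [ 0.7 -0.5 -6.5]
shift [ 0.2 57.2  0.4] norm 57.0 turn 0.0
top case none
top base_blue none
scene case 0.88 c 601.3 171.0 wh 88 64 ang -5.9 zmed 110.0 n 681 mean [615.6 168.7] z95 [ 85. 109. 112.]
scene base_blue 0.86 c 587.4 175.2 wh 143 94 ang -5.9 zmed 20.0 n 1388 mean [596.6 163.4] z95 [14. 20. 29.]
```

View pics/scene_c2.png

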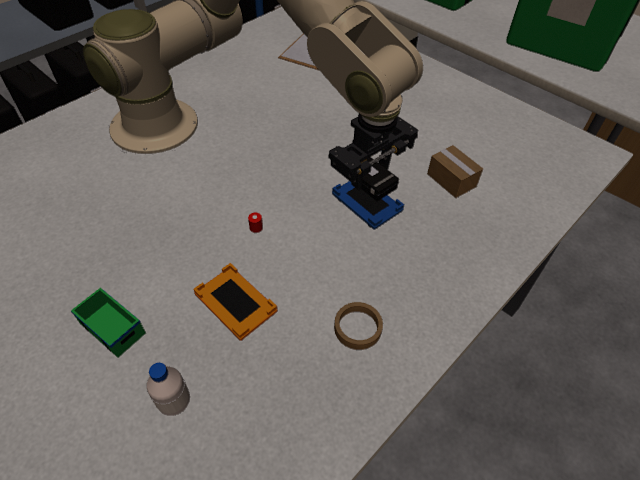

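```bash
python3 -m jog '[-1,-1,25,1,0,-1,-1,45,1,0,-1,-1,53,1,0,-1,-1,56,1,0,-1,-1,57,1,0]'; python3 -m jog '[-1,0,0,0,0,-1,0,0,0,0]'
```

```text
clock: 5.93
eef_pos: [584.9, 176.8, 194.0]
eef_rot: [0.706, -0.035, 0.035, -0.706]
contact_force: [-0.4, -0.2, -5.5]
opening: 0.702
clock: 6.1
eef_pos: [585.0, 177.0, 195.1]
eef_rot: [-0.706, 0.034, -0.036, 0.706]
contact_force: [-0.5, -0.1, -5.8]
opening: 0.7
```

```bash
python3 -m jog '[-1,0,2,0,0,-1,0,2,0,0,-1,0,2,0,0]'; python3 -m jog '[-1,0,1,0,0,-1,0,1.5,0,0,-1,0,1.5,0,0]'
```

```text
clock: 6.35
eef_pos: [584.6, 177.0, 192.1]
eef_rot: [-0.706, 0.035, -0.035, 0.706]
contact_force: [-0.4, -0.9, -5.7]
opening: 0.705
clock: 6.6
eef_pos: [584.7, 177.0, 191.4]
eef_rot: [-0.706, 0.035, -0.035, 0.706]
contact_force: [-4.6, -0.5, 5.5]
opening: 0.703
```

Contact with the deck registers, so I open to about 80 mm (clear of the case, not overly wide) and go up.

```bash
python3 -m jog '[0.8,0,0,0,0,0.8,0,0,0,0,0.8,0,0,0,0,0.8,0,0,0,0,0.8,0,0,0,0]'; python3 -m jog '[1,0,-10,0,0,1,0,-40,0,0,1,0,-80,0,0,1,0,-120,0,0,1,0,-160,0,0]';  python3 -c "
from h import *
go(456,-400.3,120,6.6)"
```

```text
clock: 7.02
eef_pos: [584.7, 177.0, 190.4]
eef_rot: [-0.706, 0.035, -0.035, 0.706]
contact_force: [0.0, 0.4, -0.6]
opening: 0.899
clock: 7.43
eef_pos: [584.2, 177.0, 353.1]
eef_rot: [-0.706, 0.035, -0.035, 0.706]
contact_force: [0.1, -0.1, -0.5]
opening: 0.998
t 7.43 pos [584.2 177.  353.1] yaw -5.7 tilt 0.03 open 0.998 F [ 0.1 -0.1 -0.5]
shift [ -70.5   67.1 -587.2] norm 595.0 turn -12.3
```

```bash
J='1'; python3 -m jog '[1,-70,0,-587,-12.3,1,-70,0,-587,-12.3,1,-70,0,-587,-12.3,1,-70,0,-587,-12.3,1,-70,0,-587,-12.3]' >/dev/null; python3 -c "
from h import *
look(['case','base_blue'])
go(456,-400.3,120,6.6)"
```

```text
top case 0.58 c 564.9 160.9 wh 100 23 ang -35.0 zmed 30.3 n 12 mean [571.5 160.5] z95 [44. 51. 56.]
top base_blue 0.92 c 584.2 176.3 wh 142 92 ang -6.2 zmed 19.1 n 634 mean [577.8 172.7] z95 [13. 19. 31.]
scene case 0.63 c 596.7 151.2 wh 126 56 ang 23.4 zmed 31.9 n 207 mean [605.4 152.8] z95 [26. 51. 54.]
scene base_blue 0.77 c 587.0 173.6 wh 143 89 ang -5.8 zmed 19.7 n 541 mean [605.  151.1] z95 [12. 20. 30.]
scene base_blue 0.64 c 459.0 -402.4 wh 117 64 ang 8.1 zmed 20.3 n 357 mean [ 458.7 -399.6] z95 [ 3. 18. 49.]
t 8.15 pos [540.2 -23.5 350.8] yaw 6.7 tilt 0.03 open 1.002 F [-0.3 -0.3  0.1]
shift [-127.5   64.8 -364.4] norm 391.0 turn 0.1
```

Median top is at about 51-52 mm (20+32), so the case is seated; I check its centring with the right height band.

```bash
python3 -c "
from h import *
look(['case'],zr={'case':(44,60)})
" ; python3 -m jog '[1,-127,40,-364,0,1,-127,40,-364,0,1,-127,40,-364,0,1,-127,40,-364,0,1,-127,40,-364,0]' >/dev/null; python3 -c "
from h import *
go(456,-400.3,120,6.6)"
```

```text
top case 0.61 c 584.3 175.0 wh 113 63 ang -5.6 zmed 50.8 n 1091 mean [583.8 174.6] z95 [37. 50. 56.]
scene case 0.81 c 587.4 174.8 wh 115 66 ang -4.7 zmed 51.8 n 1094 mean [590.1 171.7] z95 [26. 51. 54.]
t 8.77 pos [ 494.4 -227.8  328.9] yaw 6.7 tilt 0.01 open 1.0 F [1.3 0.1 0. ]
shift [ -58.3   42.9 -166.8] norm 182.0 turn 0.1
```

```bash
python3 -m jog '[1,-58,30,-167,0.1,1,-58,30,-167,0.1,1,-58,30,-167,0.1,1,-58,30,-167,0.1,1,-58,30,-167,0.1]' >/dev/null; python3 -m jog '[1,0,0,0,0,1,0,0,0,0]' >/dev/null; python3 -c "
from h import *
go(456,-400.3,5,6.6)"
```

```text
t 9.35 pos [ 456.8 -398.6  298.7] yaw 6.5 tilt 0.05 open 1.0 F [-0.2  0.3  0.4]
shift [ -1.  127.6  -1.7] norm 128.0 turn -0.1
```

```bash
python3 -m jog '[1,-1,40,-1.7,0,1,-1,80,-1.7,0,1,-1,108,-1.7,0,1,-1,122,-1.7,0,1,-1,124,-1.7,0]' >/dev/null; python3 -m jog '[1,0,0,0,0,1,0,0,0,0]' >/dev/null; python3 -c "
from h import *
go(456,-400.3,8,6.6)"; python3 -m jog '[-1,0,0,0,0,-1,0,0,0,0,-1,0,0,0,0,-1,0,0,0,0,-1,0,0,0,0]' 25; python3 -m jog '[-1,0,0,0,0,-1,0,0,0,0,-1,0,0,0,0]';python3 -m jog '[-1,0,-15,0,0,-1,0,-45,0,0,-1,0,-85,0,0,-1,0,-120,0,0,-1,0,-150,0,0]'; python3 -c "
from h import *
go(585.5,175.2,158,-5.5)
look(['tote'],tag='t1',zr={'tote':(150,210)})"
```

```text
t 9.93 pos [ 456.6 -400.4  176.6] yaw 6.6 tilt 0.14 open 0.998 F [0.4 0.3 0.3]
shift [-0.6  2.6  0.2] norm 3.0 turn 0.0
clock: 10.35
eef_pos: [455.8, -401.0, 175.5]
eef_rot: [0.706, 0.04, -0.04, -0.706]
contact_force: [-0.2, 2.3, 5.8]
opening: 0.722
clock: 10.6
eef_pos: [455.8, -401.0, 175.5]
eef_rot: [0.706, 0.04, -0.04, -0.706]
contact_force: [-1.5, 2.6, 5.7]
opening: 0.722
clock: 11.02
eef_pos: [455.6, -401.0, 327.3]
eef_rot: [0.706, 0.04, -0.04, -0.706]
contact_force: [0.9, -0.3, -2.3]
opening: 0.722
t 11.02 pos [ 455.6 -401.   327.3] yaw 6.5 tilt 0.08 open 0.722 F [ 0.9 -0.3 -2.3]
shift [194.5   2.7 557.7] norm 591.0 turn 12.0
top tote 0.64 c 499.0 -388.8 wh 51 23 ang -89.0 zmed 167.9 n 190 mean [ 500.7 -383.5] z95 [152. 167. 202.]
scene tote 0.66 c 460.5 -403.0 wh 113 66 ang 6.1 zmed 171.2 n 2678 mean [ 470.7 -400.4] z95 [157. 171. 203.]
```

View pics/scene_t1.png

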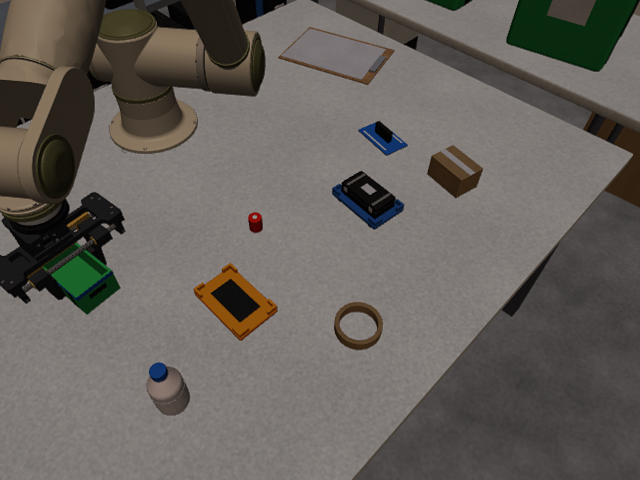

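Tote is held at (85, 280), case sits on the blue base at (368, 195).

```bash
python3 -m jog '[-1,13,0,38,2,-1,26,0,76,4,-1,39,0,114,6,-1,52,0,152,8,-1,66,0,190,10]' >/dev/null; python3 -m jog '[-1,13,0,38,2,-1,20,0,76,2,-1,28,0,114,2,-1,36,0,152,2,-1,44,0,190,2]' >/dev/null;  python3 -c "
from h import *
go(584.5,175.2,158,-5.5)"
```

```text
t 12.05 pos [555.1 -15.9 322.9] yaw -5.5 tilt 0.21 open 0.721 F [-0.2 -0.4 -2.8]
shift [ 11.   -1.1 193. ] norm 193.0 turn 0.0
```

```bash
python3 -m jog '[-1,3,0,38,0,-1,5,0,76,0,-1,8,0,114,0,-1,10,0,152,0,-1,11,0,190,0]' >/dev/null; python3 -m jog '[-1,0,0,3,0,-1,0,0,3,0,-1,0,0,3,0]' >/dev/null;  python3 -c "
from h import *
go(584.5,175.2,67,-5.5)
look(['tote','case'],zr={'case':(44,60),'tote':(185,205)})"
```

```text
t 12.72 pos [584.4 172.9 323.2] yaw -5.5 tilt 0.18 open 0.725 F [-0.2 -0.3 -1.3]
shift [ 0.2 90.2  2.3] norm 90.0 turn 0.0
top tote none
top case none
scene tote 0.63 c 598.7 171.6 wh 92 75 ang -5.4 zmed 193.3 n 426 mean [620.  169.6] z95 [150. 173. 197.]
scene case 0.61 c 587.7 174.1 wh 112 64 ang -4.9 zmed 51.8 n 1101 mean [589.8 171.3] z95 [26. 51. 54.]
scene case 0.34 few 0 [ 6. 22. 26.]
```

```bash
python3 -m jog '[-1,-0.5,30,1,0,-1,-0.5,60,2,0,-1,-0.5,80,2.2,0,-1,-0.5,88,2.2,0,-1,-0.5,90,2.2,0]' >/dev/null; python3 -m jog '[-1,0,0,0,0,-1,0,0,0,0]';  python3 -c "
from h import *
go(584.5,175.2,61.5,-5.5)"
```

```text
clock: 13.6
eef_pos: [584.7, 175.4, 236.4]
eef_rot: [-0.706, 0.033, -0.035, 0.706]
contact_force: [-0.2, 0.2, -0.9]
opening: 0.725
t 13.6 pos [584.7 175.4 236.4] yaw -5.5 tilt 0.14 open 0.725 F [-0.2  0.2 -0.9]
shift [-0.2  8.9 -0.2] norm 9.0 turn 0.0
```

```bash
python3 -m jog '[-1,0,3,0,0,-1,0,6,0,0,-1,0,6,0,0]';python3 -m jog '[-1,0,1,0,0,-1,0,2,0,0,-1,0,2,0,0]'; python3 -m jog '[-1,0,0.8,0,0,-1,0,0.8,0,0]'
```

```text
clock: 13.85
eef_pos: [584.2, 175.5, 228.8]
eef_rot: [0.706, -0.034, 0.034, -0.706]
contact_force: [0.6, -0.3, -1.4]
opening: 0.728
clock: 14.1
eef_pos: [584.3, 175.5, 227.5]
eef_rot: [0.706, -0.034, 0.034, -0.706]
contact_force: [-1.7, -0.1, 2.9]
opening: 0.723
clock: 14.27
eef_pos: [584.3, 175.6, 227.5]
eef_rot: [0.706, -0.033, 0.034, -0.706]
contact_force: [-5.1, -1.3, 10.1]
opening: 0.725
```

Contact registers; I release, rise, and head for the canister.

```bash
python3 -m jog '[0.85,0,-0.5,0,0,0.85,0,-0.5,0,0,0.85,0,-0.5,0,0,0.85,0,-0.5,0,0,0.85,0,-0.5,0,0]'; python3 -m jog '[1,0,-10,0,0,1,0,-40,0,0,1,0,-80,0,0,1,0,-120,0,0,1,0,-120,0,0]'>/dev/null;  python3 -c "
from h import *
go(459,-48.7,120,-5.5)"
```

```text
clock: 14.68
eef_pos: [584.2, 175.5, 226.5]
eef_rot: [0.706, -0.034, 0.034, -0.706]
contact_force: [1.0, 0.8, -0.4]
opening: 0.923
t 15.1 pos [584.7 175.7 355.6] yaw -5.5 tilt 0.78 open 0.998 F [1.  0.6 0.2]
shift [-104.7   67.6 -235.5] norm 266.0 turn 0.0
```

```bash
python3 -m jog '[1,-20,0,-38,0,1,-35,0,-76,0,1,-52,0,-114,0,1,-68,0,-152,0,1,-84,0,-190,0]'>/dev/null; python3 -m jog '[1,-20,0,-45,-7,1,-20,0,-45,-14]'>/dev/null;  python3 -c "
from h import *
print(status.get_obs()['joint_positions'].round(2))
go(459,-48.7,120,84.5)
look(['tote','case','canister'],tag='t3')"
```

```text
[-0.37  0.23  1.77 -0.    1.14 -2.08]
t 15.68 pos [456.5 -51.2 347.3] yaw 7.9 tilt 0.06 open 0.996 F [-0.4  0.3  0.3]
shift [ 2.8 61.3  2.2] norm 61.0 turn -76.6
top tote 0.83 c 583.1 172.3 wh 109 61 ang -4.8 zmed 52.1 n 319 mean [584.8 177.2] z95 [ 51.  58. 101.]
top case none
top canister 0.61 c 583.4 176.1 wh 138 89 ang -5.6 zmed 31.5 n 35 mean [561.9 165.8] z95 [14. 19. 31.]
scene tote 0.9 c 587.8 173.2 wh 110 62 ang -5.2 zmed 52.9 n 53 mean [594.4 166.2] z95 [ 54.  78. 100.]
scene case 0.86 c 596.3 149.9 wh 125 52 ang 21.8 zmed 31.9 n 192 mean [603.1 152.6] z95 [25. 37. 48.]
scene canister 0.76 c 460.7 -48.5 wh 29 28 ang 73.6 zmed 35.8 n 131 mean [462.3 -49.6] z95 [ 3. 31. 38.]
```

View pics/scene_t3.png

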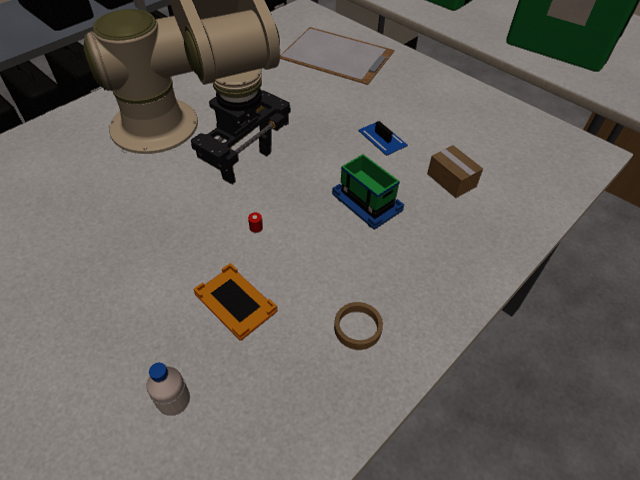

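Tote stands on the case at (370, 185); now I turn the tool by +103.4° (the joint 6 range rules out the other way).

```bash
python3 -c "
from h import *
look(['tote'],zr={'tote':(94,106)})";python3 -m jog '[1,0,0,0,7,1,0,0,0,14,1,0,0,0,21,1,0,0,0,28,1,0,0,0,35]'>/dev/null; python3 -m jog '[1,0,0,0,7,1,0,0,0,14,1,0,0,0,21,1,0,0,0,28,1,0,0,0,35]'>/dev/null; python3 -m jog '[1,0,0,0,7,1,0,0,0,14,1,0,0,0,21,1,0,0,0,28,1,0,0,0,33.4]'>/dev/null; python3 -m jog '[1,0,0,0,0,1,0,0,0,0]' >/dev/null; python3 -c "
from h import *
go(459,-48.7,10,-95.5)"
```

```text
top tote 0.64 c 584.2 173.5 wh 114 65 ang -6.1 zmed 98.7 n 247 mean [581.1 168.9] z95 [ 50.  57. 100.]
scene tote 0.76 c 586.6 173.8 wh 115 68 ang -5.3 zmed 99.0 n 445 mean [589.2 171.9] z95 [ 54.  78. 100.]
t 17.7 pos [458.3 -48.3 346.6] yaw -95.5 tilt 0.01 open 1.001 F [ 0.3 -0.7 -0.6]
shift [  0.3 170.6   0.7] norm 171.0 turn 0.0
```

```bash
python3 -m jog '[1,0,40,0,0,1,0,80,0,0,1,0,120,0,0,1,0,150,0,0,1,0,165,0,0]' >/dev/null; python3 -m jog '[1,0,4,0,0,1,0,4,0,0,1,0,4,0,0]' >/dev/null; python3 -c "
from h import *
go(459,-48.7,10,-95.5)"; python3 -m jog '[-1,0,0,0,0,-1,0,0,0,0,-1,0,0,0,0,-1,0,0,0,0,-1,0,0,0,0]' 15;python3 -m jog '[-1,0,0,0,0,-1,0,0,0,0,-1,0,0,0,0,-1,0,0,0,0,-1,0,0,0,0]'; python3 -m jog '[-1,0,-15,0,0,-1,0,-45,0,0,-1,0,-85,0,0,-1,0,-120,0,0,-1,0,-150,0,0]'; python3 -c "
from h import *
go(586,174.2,170,-95.5)
look(['canister'],tag='k1',zr={'canister':(140,210)})"
```

```text
t 18.37 pos [458.7 -48.6 178.5] yaw -95.6 tilt 0.08 open 0.999 F [0.3 0.4 0.2]
shift [0.1 2.5 0.3] norm 3.0 turn -0.1
clock: 18.78
eef_pos: [458.3, -48.5, 178.0]
eef_rot: [0.475, -0.524, 0.524, -0.475]
contact_force: [-0.1, 0.5, -0.3]
opening: 0.645
clock: 19.2
eef_pos: [458.3, -48.5, 177.6]
eef_rot: [-0.475, 0.524, -0.524, 0.475]
contact_force: [-0.1, 0.7, -0.1]
opening: 0.334
clock: 19.62
eef_pos: [458.0, -48.4, 330.0]
eef_rot: [0.475, -0.524, 0.524, -0.475]
contact_force: [-0.1, -0.2, -0.6]
opening: 0.329
t 19.62 pos [458.  -48.4 330. ] yaw -95.6 tilt 0.07 open 0.329 F [-0.1 -0.2 -0.6]
shift [-234.    -6.   105.5] norm 257.0 turn -0.1
top canister none
scene canister 0.6 c 465.4 -60.0 wh 17 7 ang 6.0 zmed 176.2 n 99 mean [466.  -61.1] z95 [159. 176. 191.]
```

View pics/scene_k1.png

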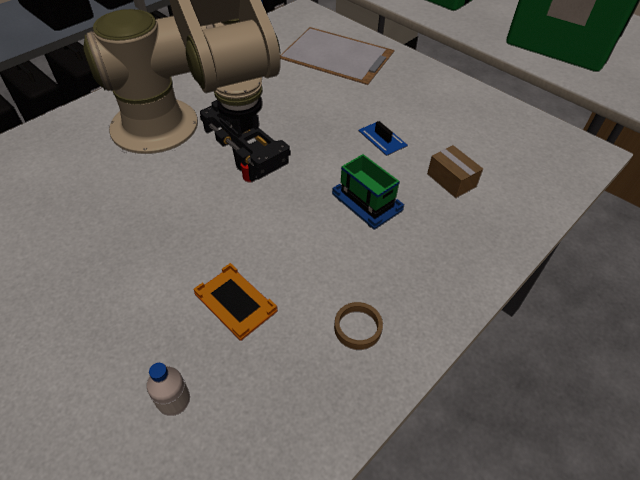

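```bash
python3 -m jog '[-1,-36,0,16,0,-1,-72,0,32,0,-1,-108,0,48,0,-1,-144,0,64,0,-1,-180,0,80,0]' >/dev/null; python3 -m jog '[-1,-30,0,12,0,-1,-50,0,25,0,-1,-50,0,25,0,-1,-50,0,25,0]' >/dev/null; python3 -c "
from h import *
go(585.5,174.2,75,-95.5)
look(['canister'],tag='k2',zr={'canister':(130,210)})"
```

```text
t 20.57 pos [585.3 170.7 325.1] yaw -95.5 tilt 0.23 open 0.334 F [-0.3 -0.7 -1.7]
shift [-3.5 84.1  0.2] norm 84.0 turn -0.0
top canister none
scene canister 0.54 c 583.6 164.0 wh 33 18 ang -45.8 zmed 175.9 n 196 mean [587.5 159.8] z95 [152. 176. 186.]
```

```bash
python3 -m jog '[-1,-3.5,0,0,0,-1,-3.5,25,0,0,-1,-3.5,50,0,0,-1,-3.5,68,0,0,-1,-3.5,80,0,0]' >/dev/null; python3 -m jog '[-1,0,2,0,0,-1,0,2,0,0,-1,0,2,0,0]'; python3 -c "
from h import *
go(585.5,174.2,67.6,-95.5)"
```

```text
clock: 21.43
eef_pos: [586.0, 173.6, 246.9]
eef_rot: [0.474, -0.524, 0.524, -0.475]
contact_force: [-0.2, 0.2, -0.6]
opening: 0.329
t 21.43 pos [586.  173.6 246.9] yaw -95.6 tilt 0.11 open 0.329 F [-0.2  0.2 -0.6]
shift [-0.6 13.3 -0.6] norm 13.0 turn -0.1
```

```bash
python3 -m jog '[-1,0,6,0,0,-1,0,11,0,0,-1,0,11,0,0,-1,0,11,0,0]'; python3 -m jog '[-1,0,1,0,0,-1,0,2,0,0,-1,0,2,0,0]';python3 -m jog '[-1,0,0.7,0,0,-1,0,0.7,0,0]'
```

```text
clock: 21.77
eef_pos: [585.7, 173.6, 234.5]
eef_rot: [-0.475, 0.524, -0.524, 0.475]
contact_force: [-0.4, 0.2, -1.2]
opening: 0.333
clock: 22.02
eef_pos: [585.8, 173.6, 233.6]
eef_rot: [0.475, -0.524, 0.524, -0.475]
contact_force: [-1.2, -0.1, 5.5]
opening: 0.336
clock: 22.18
eef_pos: [585.8, 173.7, 233.5]
eef_rot: [0.475, -0.524, 0.524, -0.475]
contact_force: [-4.6, -0.9, 11.4]
opening: 0.328
```

```bash
python3 -m jog '[-1,0,-1,0,0,-0.1,0,-1,0,0,0.1,0,-1,0,0,0.1,0,-1,0,0,0.1,0,-1,0,0]';python3 -m jog '[0.1,0,0,0,0,0.1,0,-5,0,0,0.1,0,-25,0,0,0.1,0,-55,0,0,0.1,0,-90,0,0]'; python3 -m jog '[0.1,0,-30,0,0,0.1,15,-30,0,0,0.1,50,-30,0,0,0.1,90,-30,0,0,0.1,130,-30,0,0]' ; python3 -c "
from h import *
go(462.5,380.5,120,-11.3)
look(['canister','tote'],tag='k3',zr={'canister':(86,98),'tote':(94,106)})"
```

```text
clock: 22.6
eef_pos: [585.7, 173.6, 232.8]
eef_rot: [-0.475, 0.524, -0.524, 0.475]
contact_force: [0.3, -0.3, -0.3]
opening: 0.549
clock: 23.02
eef_pos: [585.4, 173.5, 323.1]
eef_rot: [-0.476, 0.525, -0.523, 0.474]
contact_force: [0.0, 0.4, 1.1]
opening: 0.549
clock: 23.43
eef_pos: [572.3, 43.0, 353.0]
eef_rot: [0.475, -0.524, 0.524, -0.475]
contact_force: [0.9, -0.2, 0.2]
opening: 0.551
t 23.43 pos [572.3  43.  353. ] yaw -95.6 tilt 0.01 open 0.551 F [ 0.9 -0.2  0.2]
shift [-325.3   66.9 -142. ] norm 361.0 turn -84.3
top canister 0.62 c 585.7 173.2 wh 28 27 ang 2.8 zmed 91.1 n 112 mean [585.1 172.9] z95 [65. 90. 95.]
top tote 0.78 c 584.8 180.8 wh 113 54 ang -4.4 zmed 98.9 n 173 mean [583.6 190.9] z95 [ 49.  57. 101.]
scene canister 0.61 c 589.1 167.2 wh 44 28 ang -89.7 zmed 91.7 n 129 mean [589.3 171.9] z95 [76. 91. 94.]
scene tote 0.81 c 601.3 172.1 wh 86 68 ang -5.2 zmed 98.7 n 305 mean [611.7 168.4] z95 [ 55.  78. 100.]
```

View pics/scene_k3.png

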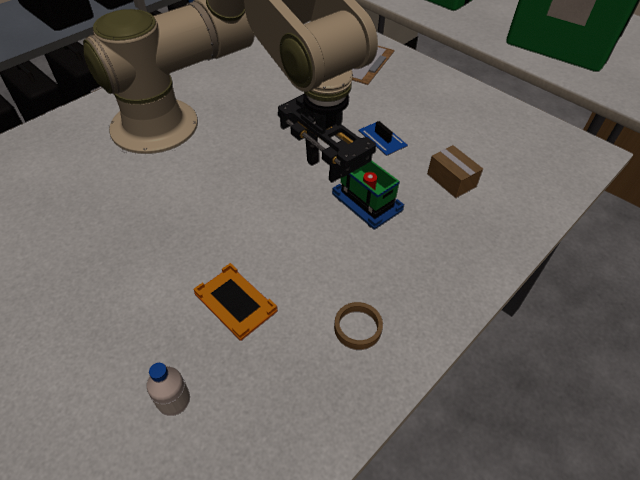

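View pics/top_k3.png

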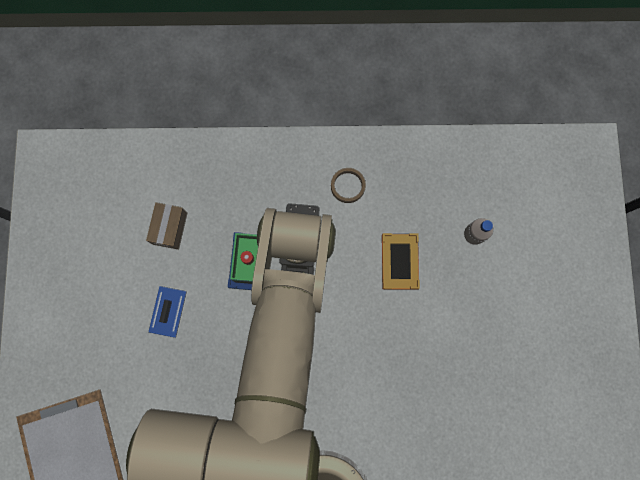

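Canister stands upright in the tote (top view (247, 257)). Now the lid.

```bash
python3 -m jog '[0,-36,0,-16,-7,0,-72,0,-32,-14,0,-108,0,-48,-21,0,-144,0,-64,-28,0,-180,0,-80,-35]' >/dev/null; python3 -m jog '[0,0,0,0,-7,0,0,0,0,-14,0,0,0,0,-21,0,0,0,0,-28,0,0,0,0,-35]' >/dev/null; python3 -m jog '[0,0,0,0,-7,0,0,0,0,-14,0,0,0,0,-14]' >/dev/null; python3 -c "
from h import *
go(462.5,380.5,120,-11.3)"
```

```text
t 24.82 pos [510.6 232.4 352.8] yaw -11.3 tilt 0.01 open 0.498 F [ 0.6 -0.2  0.4]
shift [-76.1  66.9 135.8] norm 169.0 turn 0.0
```

```bash
python3 -m jog '[0,-20,10,35,0,0,-40,20,70,0,0,-60,30,105,0,0,-76,40,136,0,0,-76,40,136,0]' >/dev/null; python3 -m jog '[0,0,0,0,0,0,0,0,0,0]' >/dev/null; python3 -c "
from h import *
go(462.5,380.5,14,-11.3)
look(['lid'],tag='l1')"
```

```text
t 25.4 pos [463.8 379.9 313. ] yaw -11.7 tilt 0.02 open 0.502 F [0.5 0.4 0.4]
shift [ -1.5 133.    0.4] norm 133.0 turn -0.4
top lid 0.49 c 462.2 380.4 wh 117 69 ang -12.0 zmed 9.0 n 215 mean [484.6 369. ] z95 [ 3.  9. 17.]
scene lid 0.94 c 464.1 379.8 wh 119 73 ang -9.0 zmed 9.8 n 600 mean [472.4 371.5] z95 [ 7. 10. 41.]
```

```bash
python3 -m jog '[0,-1,40,0,-0.3,0,-1,80,0,-0.3,0,-1,110,0,-0.3,0,-1,125,0,-0.3,0,-1,129,0,-0.3]' >/dev/null; python3 -m jog '[0,0,1,0,0,0,0,1,0,0,0,0,1,0,0]' >/dev/null; python3 -c "
from h import *
go(462.5,380.5,14,-11.3)"; python3 -m jog '[-1,0,0,0,0,-1,0,0,0,0,-1,0,0,0,0,-1,0,0,0,0,-1,0,0,0,0]' 20; python3 -m jog '[-1,0,0,0,0,-1,0,0,0,0,-1,0,0,0,0]'; python3 -m jog '[-1,0,-15,0,0,-1,0,-45,0,0,-1,0,-85,0,0,-1,0,-120,0,0,-1,0,-150,0,0]'; python3 -c "
from h import *
go(585.2,174,163,-5.5)
look(['lid'],tag='l2',zr={'lid':(130,170)})"
```

```text
t 26.27 pos [463.5 380.  184.6] yaw -11.4 tilt 0.16 open 0.498 F [ 0.6 -0.1  0.9]
shift [-1.1  4.6  0.3] norm 5.0 turn -0.1
clock: 26.68
eef_pos: [463.0, 380.0, 183.2]
eef_rot: [-0.703, 0.07, -0.07, 0.704]
contact_force: [-1.1, 1.2, 0.8]
opening: 0.145
clock: 26.93
eef_pos: [463.0, 380.1, 183.2]
eef_rot: [-0.703, 0.07, -0.07, 0.704]
contact_force: [-0.5, 0.8, 2.8]
opening: 0.134
clock: 27.35
eef_pos: [462.8, 379.8, 335.1]
eef_rot: [-0.704, 0.07, -0.07, 0.704]
contact_force: [0.4, 0.6, -1.8]
opening: 0.134
t 27.35 pos [462.8 379.8 335.1] yaw -11.3 tilt 0.03 open 0.134 F [ 0.4  0.6 -1.8]
shift [ 160.4    6.2 -177.7] norm 239.0 turn -5.8
top lid 0.6 c 481.2 363.1 wh 72 49 ang -10.1 zmed 160.9 n 306 mean [491.3 355.3] z95 [156. 161. 166.]
scene lid none
```

View pics/scene_l2.png

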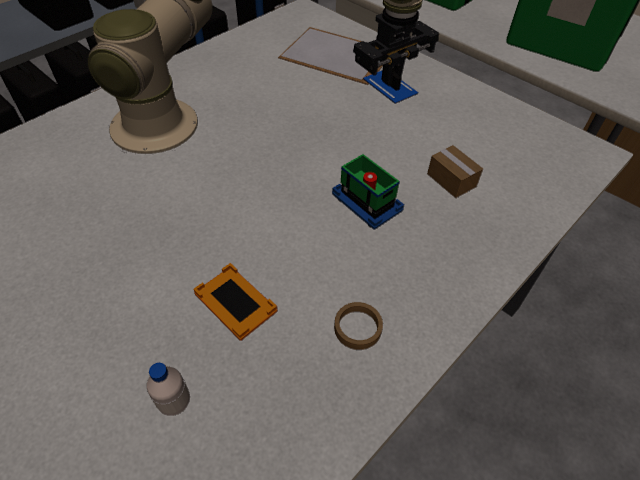

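Lid is gripped and lifted, at (392, 88). I re-measure the tote while it is fully visible.

```bash
python3 -c "
from h import *
look(['tote'],zr={'tote':(94,106)})";python3 -m jog '[-1,32,0,-35,-1.5,-1,64,0,-70,-3,-1,96,0,-106,-4.5,-1,128,0,-142,-5.8,-1,150,0,-160,-5.8]' >/dev/null; python3 -m jog '[-1,0,0,0,0,-1,0,0,0,0]' >/dev/null; python3 -c "
from h import *
go(585.2,174,163,-5.5)"
```

```text
top tote 0.7 c 584.1 173.8 wh 113 66 ang -5.7 zmed 98.8 n 280 mean [583.1 173.9] z95 [ 50.  58. 101.]
scene tote 0.92 c 586.7 173.0 wh 115 68 ang -5.5 zmed 98.8 n 442 mean [588.9 171.2] z95 [ 54.  81. 100.]
t 28.33 pos [573.1 200.8 331.6] yaw -5.7 tilt 0.12 open 0.135 F [-0.7  0.1 -0.6]
shift [ 14.7   2.6 -25.5] norm 30.0 turn -0.2
```

```bash
python3 -m jog '[-1,8,0,-14,-0.2,-1,14.5,0,-25.5,-0.2,-1,14.5,0,-25.5,-0.2,-1,14.5,0,-25.5,-0.2,-1,14.5,0,-25.5,-0.2]' >/dev/null; python3 -c "
from h import *
go(585.2,173.8,122,-5.5)
look(['lid','tote'],tag='l3',zr={'lid':(130,170),'tote':(94,106)})"
```

```text
t 28.75 pos [583.8 176.7 332.8] yaw -5.3 tilt 0.03 open 0.134 F [ 0.4  0.2 -0.9]
shift [ 1.7 44.8 -2.7] norm 45.0 turn 0.2
top lid none
top tote none
scene lid 0.78 c 585.9 175.5 wh 118 73 ang -6.1 zmed 159.6 n 821 mean [603.6 164.9] z95 [157. 160. 187.]
scene lid 0.72 few 3 [ 55.  78. 100.]
scene tote 0.9 c 586.7 172.0 wh 115 66 ang -5.5 zmed 99.0 n 312 mean [597.8 159.5] z95 [ 56.  78. 100.]
```

View pics/scene_l3.png

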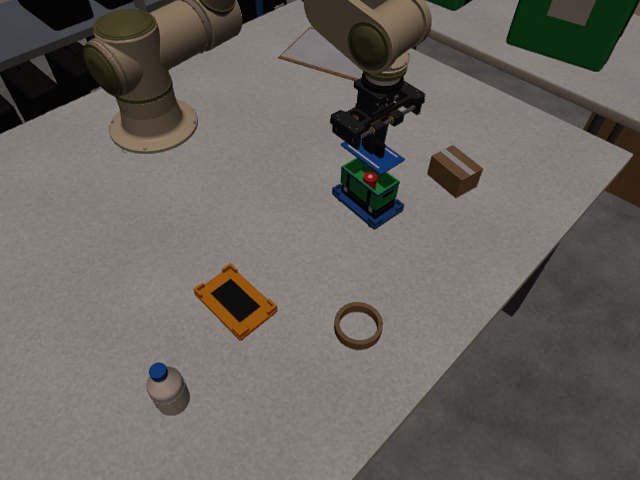

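The lid hangs above the tote, at (373, 155) over (370, 180), and is lined up to about 1 mm after the coming correction. I lower it.

```bash
python3 -m jog '[-1,1.5,0,-2.7,0.2,-1,1.5,15,-2.7,0.2,-1,1.5,30,-2.7,0.2,-1,1.5,40,-2.7,0.2,-1,1.5,40,-2.7,0.2]' >/dev/null; python3 -m jog '[-1,0,0,0,0,-1,0,0,0,0]' >/dev/null; python3 -c "
from h import *
go(585,173.8,112.2,-5.5)"
```

```text
t 29.63 pos [585.7 173.  293.8] yaw -5.5 tilt 0.08 open 0.134 F [ 0.1 -0.3 -2.5]
shift [-0.7 15.6  0.7] norm 16.0 turn -0.0
```

```bash
python3 -m jog '[-1,-0.7,4,0.7,0,-1,-0.7,8,0.7,0,-1,-0.7,11,0.7,0,-1,-0.7,13,0.7,0,-1,-0.7,13,0.7,0]'; python3 -m jog '[-1,0,1,0,0,-1,0,2,0,0,-1,0,2,0,0]'; python3 -m jog '[-1,0,0.7,0,0,-1,0,1,0,0,-1,0,1,0,0]'
```

```text
clock: 30.05
eef_pos: [584.7, 173.8, 279.4]
eef_rot: [0.706, -0.034, 0.034, -0.706]
contact_force: [0.2, 0.8, -1.0]
opening: 0.135
clock: 30.3
eef_pos: [584.9, 173.8, 278.2]
eef_rot: [-0.706, 0.034, -0.034, 0.706]
contact_force: [-0.6, -0.7, 1.3]
opening: 0.133
clock: 30.55
eef_pos: [584.8, 173.8, 278.2]
eef_rot: [-0.706, 0.034, -0.034, 0.706]
contact_force: [-3.8, -0.8, 8.1]
opening: 0.135
```

It seated exactly at the predicted height (278.2). Releasing and withdrawing.

```bash
python3 -m jog '[-1,0,-1.2,0,0,-0.3,0,-1.2,0,0,-0.3,0,-1.2,0,0,-0.3,0,-1.2,0,0,-0.3,0,-1.2,0,0]'; python3 -m jog '[-0.3,0,0,0,0,-0.3,0,-10,0,0,-0.3,0,-40,0,0,-0.3,0,-75,0,0,-0.3,0,-100,0,0]'; python3 -m jog '[-0.3,0,0,-40,0,-0.3,0,0,-80,0,-0.3,0,0,-120,0,-0.3,0,0,-160,0,-0.3,0,0,-200,0]'; python3 -m jog '[-0.3,0,0,-40,0,-0.3,0,0,-40,0,-0.3,0,0,-40,0]'; python3 -c "
from h import *
go(585,173.8,112.2,-5.5)
look(['lid','tote','case','base_blue'],tag='end',zr={'lid':(100,110),'tote':(90,100),'case':(44,56)})
look(['tape_roll','white_bottle','carton'])"
```

```text
clock: 30.97
eef_pos: [584.8, 173.8, 278.0]
eef_rot: [-0.706, 0.034, -0.034, 0.706]
contact_force: [0.2, 0.2, 0.0]
opening: 0.352
clock: 31.38
eef_pos: [584.7, 173.8, 381.7]
eef_rot: [-0.706, 0.033, -0.035, 0.706]
contact_force: [0.8, 0.4, -0.6]
opening: 0.352
clock: 31.8
eef_pos: [564.9, -26.9, 379.1]
eef_rot: [0.706, -0.034, 0.034, -0.706]
contact_force: [1.0, -0.3, -0.0]
opening: 0.347
clock: 32.05
eef_pos: [561.4, -66.8, 378.8]
eef_rot: [0.706, -0.035, 0.036, -0.706]
contact_force: [-0.6, 0.4, -0.0]
opening: 0.354
t 32.05 pos [561.4 -66.8 378.8] yaw -5.7 tilt 0.04 open 0.354 F [-0.6  0.4 -0. ]
shift [ -0.6 100.6 241.7] norm 262.0 turn -0.2
top lid 0.77 c 583.0 172.4 wh 118 71 ang -5.6 zmed 104.2 n 1131 mean [581.5 172. ] z95 [ 98. 104. 135.]
top tote none
top case none
top base_blue 0.86 c 583.0 175.4 wh 140 91 ang -6.4 zmed 19.5 n 424 mean [558.4 156.2] z95 [ 1. 20. 31.]
scene lid 0.61 c 585.2 172.0 wh 120 73 ang -6.2 zmed 105.0 n 989 mean [592.1 164. ] z95 [102. 105. 136.]
scene lid 0.4 few 0 [ 3. 22. 26.]
scene tote 0.68 c 598.6 147.0 wh 123 52 ang 23.7 zmed 93.4 n 107 mean [6
[... 190 characters left out ...]
19.8 n 578 mean [606.6 151.3] z95 [11. 20. 30.]
top tape_roll 0.82 c 780.2 -78.1 wh 88 88 ang 37.5 zmed 22.6 n 319 mean [780.  -77.7] z95 [ 6. 21. 27.]
top white_bottle 0.67 c 650.1 -400.8 wh 26 25 ang -54.5 zmed 119.2 n 93 mean [ 649.4 -401. ] z95 [ 25.  82. 121.]
top carton 0.88 c 675.2 381.9 wh 100 72 ang -10.6 zmed 58.8 n 1060 mean [675.1 381.7] z95 [14. 58. 63.]
scene tape_roll 0.31 c 582.2 -206.8 wh 143 92 ang -1.1 zmed 20.6 n 2831 mean [ 584.4 -207.6] z95 [17. 20. 29.]
scene white_bottle 0.79 c 653.0 -402.1 wh 26 25 ang 7.6 zmed 120.2 n 246 mean [ 653.9 -402.3] z95 [ 16.  80. 121.]
scene carton 0.83 c 676.9 381.7 wh 102 73 ang -12.2 zmed 59.7 n 952 mean [679.5 379.2] z95 [ 9. 57. 62.]
```

View pics/scene_end.png

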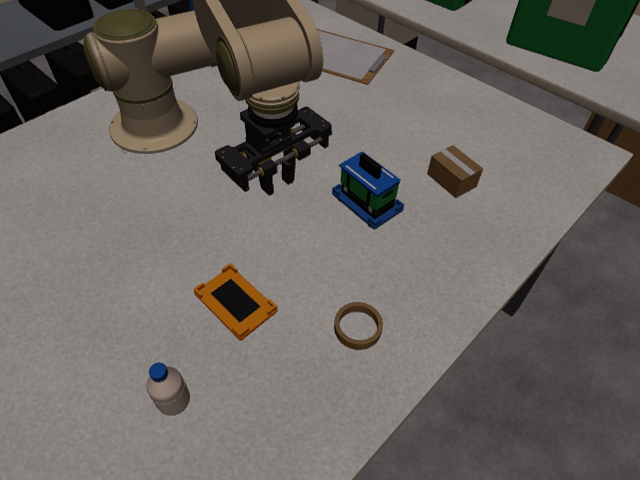

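The full stack is at (370, 185). The lid plate's top is at 105 mm, exactly the closed height, and the arm is clear.

```bash
python3 -c "
from h import *
print(workorder.hand_in())"
```

```text
the job is handed in; nothing more can be done
None
```

The kit is stacked on the blue base in the required order: case, tote, canister, lid. I handed it in at about 32 s of the 118 s allowed. The hand-in reports no verdict.

- **Lid:** the top of its plate measured 104–105 mm against 105 mm nominal when closed. Its centre was about 1–1.5 mm from the tote's, and its yaw was within 1° of the tote's.
- **Case and tote:** each was within about 2 mm and 1° of the layer below when checked after placing. The final view only partly showed them, because the lid hid them.
- **Canister:** its top measured 91–92 mm, as expected for standing on the tote floor. That was before the lid went on, so it could not be seen at the end.
- **Bystanders:** the white bottle and the carton were within about 1–2 mm of where they started, in both cameras. The tape roll was within 1 mm in the top view. In the scene view the detector mistook the orange base for it, with a low score, so I left that reading out.
- **Robot:** the gripper was clear of everything, with no measurable contact force.

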